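# Fire one impact test on a cured casting

## Task

Run one impact test on the casting in the bench tester: swing the sprung striker arm back by its handle until the sear catches and holds it, without jamming the arm hard into its sprung buffer, and let go only once it holds, so that the casting is struck just once. Then, keeping clear of the arm, press the trigger pad down without forcing it so that the arm flies free and strikes the casting. Leave the casting in its nest and the things around the tester where they are.

Things in the scene. Friction and masses are not known exactly. Their poses are not given: they have to be found in the camera images.
- tester: Grey impact tester bolted to the bench: base plate 250 x 360 x 12 mm (x -195 to +55, y -180 to +180 mm in its frame). Origin: on the striker's vertical pivot axis, at bench height; z up. The arm points to its -x side. An adjustable sear under the arm catches it between 0.81 and 1.19 rad: set differently each time, not measured.
- striker (a joint): Angle (rad) of the aluminium striker arm, 14 mm wide, 174 mm long, top at z = 52 mm. 0: at rest, hammer on the casting, arm pointing at yaw pi - 0.5 in the tester's frame; grows counter-clockwise from above (handle goes to the tester's -y side). A spring drives it to 0: 3 N at the handle at 0, 8 N at 1 rad. Let go short of the catch it flies back, which spoils the test; caught, it stays.
- handle (a point): Middle of the top of the upright handle, a grey round post 18 mm in diameter on the arm's end, 160 mm from the pivot, from z = 52 mm up to this point at z = 100 mm. Grip or push it.
- buffer (a joint): Compression (m) of the sprung rubber-tipped buffer that the hammer meets about 0.015 rad (2.4 mm at the handle) beyond the catch: 0 free; each mm of handle travel into it adds 2.5 N at the handle to the arm spring's 7 to 9 N. Beyond 0.004 m (about 22 N at the handle) it is overloaded and the test spoilt.
- trigger (a joint): Downward travel (m) of the trigger pad and its sear: 0 up, 0.011 hard down. It dips up to 9 mm, adding 1 or 2 N at the handle, as the arm's pin rides over the sear's ramp, then snaps up behind the pin. With the arm caught it lets go at 4 to 9 mm under 5 to 12 N; more than 35 N is forcing it. It springs up by itself.
- trigger_area (a point): Point fixed to the tester at the height of the trigger pad's top, 50 mm above the bench. The pad, a black round disc 52 mm in diameter pressed straight down, shifts with the sear's setting: its centre lies within 20 mm of this point, which is always on the pad. A cocked arm is over 60 mm away.
- casting: The casting under test: a black round dish 84 mm in diameter, 36 mm tall, loose in its nest. Origin: centre of its underside; z up.
- hammer (a point): Middle of the steel hammer, 32 mm in diameter and 32 mm long, that hangs on the arm 120 mm from the pivot, 36 mm above the bench.
- nest (a point): Middle of the nest's floor, 12 mm above the bench: five steel blocks 20 mm tall hold the casting round here with 1.5 mm of play.
- spare_casting: Bystander: a second black dish like the first, on the bench beyond the tester. Origin: centre of its underside.
- stick_tub: Bystander: white tub 80 mm wide at the rim, 95 mm tall, with orange stirring sticks up to 150 mm, on the bench to the tester's -y side. Origin: centre of its underside.
- spanner: Bystander: steel spanner 160 mm long lying on the bench to the tester's +y side. Origin: underside at its middle.
Not all that is in view belongs to the job. What is shaped like the casting but orange is not meant.

How it is judged (in metres and radians):
On the way, in this order (a step that is already met when the one before it is completed fails the run):
1. The arm is back, held by the sear alone, and nobody touches it (value of joint striker above 0.72 rad and velocity of joint striker below 0.3 rad/s and not (velocity of joint striker below -0.3 rad/s) and contact force between each of the arm, the fingers and striker below 0.05 N), for 0.4 s.
2. The trigger is pressed and the arm flies back by itself, untouched (velocity of joint striker below -2 rad/s and value of joint trigger above 0.003 m and contact force between each of the arm, the fingers and striker below 0.05 N), for 0.01 s.
3. The hammer has struck the casting (value of joint striker below 0.06 rad), for 0.2 s.
At the end, for the whole second after the job is handed in: The arm is back at rest against the casting (below 0.06 rad), the trigger has come up again (within 2 mm), and the casting sits at rest upright in its nest, within 6 mm of its middle (value of joint striker below 0.06 rad and value of joint trigger below 0.002 m and horizontal distance between casting and nest below 0.006 m and angle between casting's own z axis and vertical below 0.1 rad and linear speed of casting below 0.02 m/s); the robot touches nothing.
It fails at once if The arm slips back untripped: it flies towards the casting without the trigger pressed (velocity of joint striker below -3 rad/s and value of joint striker above 0.2 rad and value of joint trigger below 0.002 m).
It fails at once if The buffer is overloaded: pressed in more than 4 mm (value of joint buffer above 0.004 m).
It fails at once if The trigger is forced with more than 35 N (contact force between any of the arm, the fingers and trigger above 35 N).
It fails at once if The casting is lifted or knocked out of its nest (distance between casting and nest above 0.015 m).
It fails at once if A thing around the tester is pushed more than 15 mm (distance of any of spare_casting, stick_tub, spanner from where it was at the start of the episode above 0.015 m).
It also fails if it takes over 72 s, if anything falls off the work surface, if the arm or the gripper's body presses on something with over 40 N, if the wrist force passes 120 N, or if a joint passes its speed limit or range.

## Robot

A 6-joint arm with a two-finger parallel gripper is mounted at the origin on the work surface. World frame = base frame: x ahead of the robot, y to its left, z up, the work surface at z = 0. Lengths are in mm, angles in rad, forces in N, time in s.
With the tool pointing down it reaches from about 275 to 750 mm from the base axis. Payload 10.2 kg.
Tool frame: the origin (TCP) lies at the very end of the fingers, on their centre line; the grasp point (between the pads) lies 19 mm behind it; z points along the fingers, y is the line along which they close (so a half turn about z gives the same grasp; the last joint's range is limited). The gripper opens to 85 mm and grips with 20 to 120 N. Pads are 22 mm wide; open, the fingers measure 114 mm over their backs; the gripper's body (76 mm by 85 mm) begins 54 mm behind the grasp point. The pads swing forward as they close: fully open they stand 13 mm farther back than shut.
Start: joints at [1.056, 0.313, 1.498, -0, 1.331, -0.223], TCP at [151.043, 502.809, 231.294] pointing down, gripper open.
Joint ranges: [-2.94, 2.94], [-0.97, 2.17], [0.19, 2.56], [-1.23, 4.37], [0.02, 3.11], [-2.88, 2.88]. Speed limits (rad/s): [2.39, 2.39, 3.01, 3.14, 3.14, 3.14].

## Interface

Orientations are given as a unit quaternion [w, x, y, z].
In Python, from rig import * gives the robot as it stands. The module is installed in compiled form; this text tells all that it offers.
- The arm moves only by the shell command python3 -m crank 'ROWS' [FORCE]. ROWS is JSON, a list that holds one entry, the list of rows, each a list of 7 numbers: the shift along the tool's x, y, z in units of 25 mm (1.0 is 25 mm), then the turn, a rotation vector about the tool's x, y, z in units of 8 degrees (1.0 is 8 degrees), then the finger opening in mm, from 0 to 85.4. A call has exactly 8 rows; each row shifts and turns the commanded pose from where the row before left it, along the tool's axes as they then stand; what a row does not reach is not made up. A row lasts 1/10 s, in which the tool goes at most 50 mm and 8.59 degrees, less where a joint would pass 70% of its speed; a pose out of reach is approached as far as the arm can. A call is refused whole if a number of a shift passes 1 or a number of a turn 1, either way. A call with a gripper value outside its range is refused whole. The fingers move at their own pace and stop on an object; FORCE is the grip in N (left out, the last holds). Time passes only in rows, so rows that do not move let the fingers close, or fill a call up. It gives the time, the measured TCP pose, the force, the opening and the grip force at its end, in the units of the state.
- sense(): the state, without advancing time (a new reading comes with each control period).
- capture(name): name is "scene" or "top"; returns the picture (384x512x3 uint8, blue, green, red); there is no depth.
- camera_model(name): a dict with "fx", "fy", "cx", "cy" (pixels), "k1" (the pictures are not rectified: a ray, as slopes to the right and down, at radius r is drawn at 1 + k1 r^2 times it, then the intrinsics apply), "world_from_camera" (4x4, takes a point from camera to world coordinates). Camera axes: x right, y up, looking along -z (the intrinsics and any distortion apply to the point x, -y, -z); pixel columns grow to the right and rows downward; lengths in mm; the calibration is good to about 2 mm. A picture is of the moment at which its call begins. camera_model takes no time and is no camera call.
- finish_job(): hands the job in; it is judged then, once.
The state is a dict: "time_s": time; "joints": joint angles; "dq": joint speeds; "tau": joint torques, N m; "eef_pos": TCP position; "ee_rot": TCP orientation; "force": force on the tool from outside, world axes, zero at the start; "wrist_torque": the same for the moment, N m; "grip_width": opening from 0.0 (shut) to 1.0 (fully open); "grip_force": force on a finger pad.
Only numpy, scipy, OpenCV 4.12 (cv2) and the standard library are available. Lean on these libraries where they do the work, as an engineer would, in place of code of your own. Each camera call takes 0.05 s, during which the arm holds its last target. There are 200 camera calls.

## Working session

There is one attempt and no reset: what is moved stays moved. The work goes in short steps, Python scripts to look and compute and a shell command to move; the robot and the scene stay as the last step left them, time stands still between calls to the robot, and variables do not carry over. Pictures are saved under pics/ and viewed, at most 10 in all, crops included, and the job is handed in when it is done.

```bash
mkdir -p pics && cat > h.py <<'E'
from rig import *
import numpy as np, cv2
def shot(n,f,crop=None,s=1):
    im=capture(n)
    if crop: x0,y0,x1,y1=crop; im=im[y0:y1,x0:x1]
    cv2.imwrite('pics/'+f,cv2.resize(im,None,fx=s,fy=s,interpolation=cv2.INTER_CUBIC))
def cam(n):
    m=camera_model(n); return m,np.array(m['world_from_camera'])
def ray(n,u,v):
    m,T=cam(n); d=np.array([(u-m['cx'])/m['fx'],(v-m['cy'])/m['fy']]); p=d.copy()
    for _ in range(20): p=d/(1+m['k1']*(p@p))
    return T[:3,3],T[:3,:3]@np.array([p[0],-p[1],-1])
def at(n,u,v,z):
    o,d=ray(n,u,v); return o+d*(z-o[2])/d[2]
def proj(n,P):
    m,T=cam(n); c=T[:3,:3].T@(np.array(P)-T[:3,3]); p=np.array([c[0],-c[1]])/-c[2]; p=p*(1+m['k1']*(p@p))
    return np.array([p[0]*m['fx']+m['cx'],p[1]*m['fy']+m['cy']])
E
python3 - <<'E'
from h import *
shot('scene','s0.png',None,1.5);shot('top','t0.png',None,1.5)
for n in('scene','top'): print(camera_model(n))
print(sense())
E
```

```text
{'fx': 402.3207576638306, 'fy': 402.3207576638306, 'cx': 250.88916457303478, 'cy': 194.96599961301771, 'k1': -0.1071755038656896, 'world_from_camera': array([[ 8.24835682e-01, -3.19177643e-01,  4.66660186e-01,
         1.07036318e+03],
       [ 5.65072092e-01,  4.92313573e-01, -6.62058061e-01,
        -6.01112938e+02],
       [-1.84290118e-02,  8.09785760e-01,  5.86436181e-01,
         6.67555415e+02],
       [ 0.00000000e+00,  0.00000000e+00,  0.00000000e+00,
         1.00000000e+00]])}
{'fx': 361.4145543816983, 'fy': 361.4145543816983, 'cx': 258.35826143228377, 'cy': 193.7008982139191, 'k1': 0.034192370268964004, 'world_from_camera': array([[-1.98557202e-02,  9.87262988e-01, -1.57852914e-01,
         4.61546752e+02],
       [-9.99621382e-01, -2.26111585e-02, -1.56788833e-02,
         4.64601482e+01],
       [-1.90484184e-02,  1.57481833e-01,  9.87338154e-01,
         9.46078583e+02],
       [ 0.00000000e+00,  0.00000000e+00,  0.00000000e+00,
         1.00000000e+00]])}
{'time_s': 0.1, 'joints': array([ 1.05562273e+00,  3.13407591e-01,  1.49835188e+00,  8.66635090e-06,
        1.33102983e+00, -2.23409850e-01]), 'dq': array([ 0.00042804,  0.00027723, -0.00253821, -0.00111152,  0.00163739,
       -0.00134206]), 'tau': array([ 3.48057612e-03, -4.12905586e+01, -2.60139316e+01, -1.42164881e-04,
        3.15769779e-03,  7.43195756e-06]), 'eef_pos': array([150.90880903, 502.60028102, 230.78885624]), 'ee_rot': array([-2.19891989e-04,  1.45365987e-01,  9.89377770e-01, -5.56465443e-04]), 'force': array([0.16042047, 0.68993675, 0.70629266]), 'wrist_torque': array([-0.04077546, -0.01210367,  0.02556316]), 'grip_force': 0.0, 'grip_width': 1.0018541992253578}
```

View pics/s0.png

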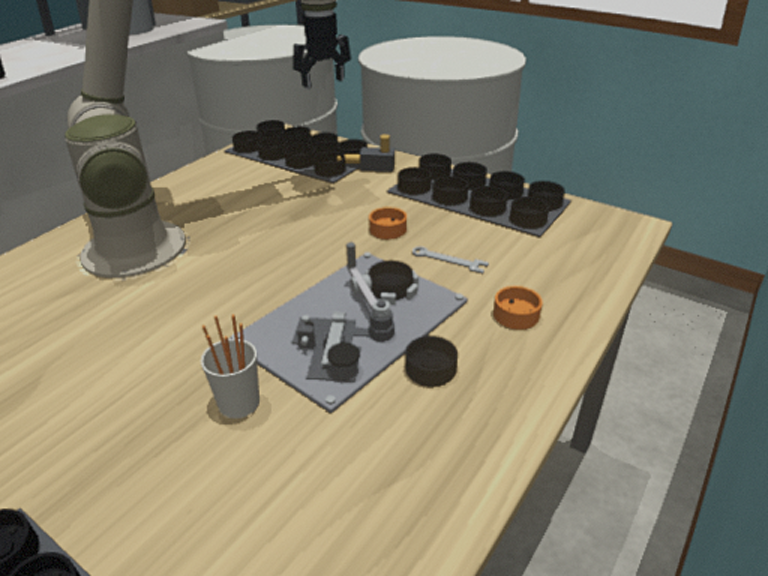

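View pics/t0.png

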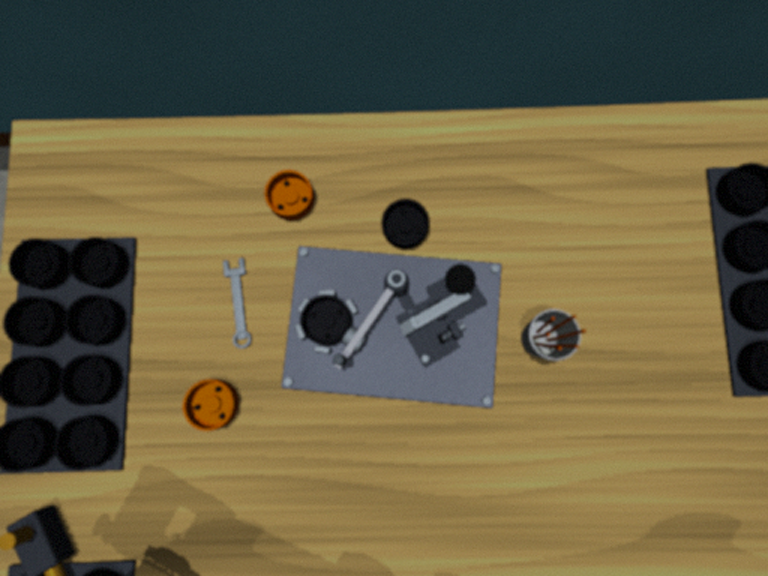

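Scene (1.5x): the arm is in the plate's middle with its handle at (351,255). The casting in the nest is at (391,280), the trigger pad at (344,355), and the spare at (431,361). 
Top (1.5x): pivot (397,280), handle (342,358), casting in nest (326,320), pad (460,279), spare (405,223), tub (553,335), spanner (238,303).
- Candidates for the casting: black dish in the nest (326,320) ← chosen; spare (405,223); tray dishes at the sides; orange dishes (290,195) and (211,404), which are decoys.
- Candidates for the trigger: black disc (460,279) ← chosen; buffer parts (452,332).
- Candidates for the handle: grey post (342,358) ← chosen.

```bash
python3 - <<'E'
from h import *
shot('top','t1.png',(180,150,345,280),4.8)
# corners bolts from t0 (plate top z=12)
for n,u,v,z in [('top',304/1.5,252/1.5,12),('top',496/1.5,268/1.5,12),('top',488/1.5,401/1.5,12),('top',288/1.5,382/1.5,12),('top',397/1.5,280/1.5,52),('top',342/1.5,358/1.5,100),('top',460/1.5,279/1.5,50),('scene',351/1.5,246/1.5,100),('scene',344/1.5,353/1.5,50)]:
    print(n,u,v,at(n,u,v,z).round(1))
E
```

```text
top 202.66666666666666 168.0 [683.3 207.7  12. ]
top 330.6666666666667 178.66666666666666 [ 646.4 -129.    12. ]
top 325.3333333333333 267.3333333333333 [ 419.1 -103.8   12. ]
top 192.0 254.66666666666666 [457.2 233.8  12. ]
top 264.6666666666667 186.66666666666666 [622.   44.5  52. ]
top 228.0 238.66666666666666 [492.5 132.6 100. ]
top 306.6666666666667 186.0 [621.6 -61.   50. ]
scene 234.0 164.0 [500.  132.3 100. ]
scene 229.33333333333334 235.33333333333334 [626.9 -61.8  50. ]
```

View pics/t1.png

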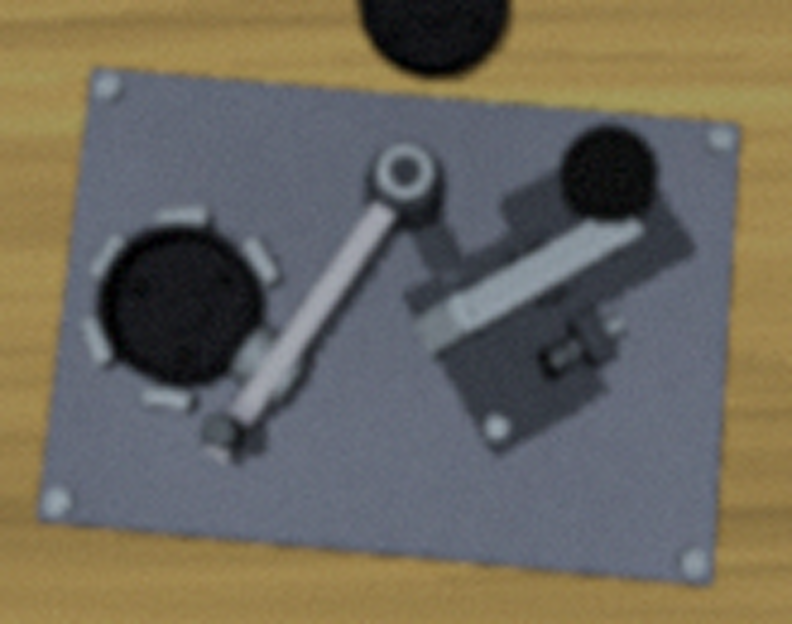

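The crop (4.8x, offset 180,150) confirms the choice: pivot (405,172), grey handle post (222,432), casting in the five-block nest (180,305), black pad (608,172), buffer (560,355). From the plate bolts the tester's yaw is about -0.111, the pivot is at (621.3, 44.5) and the handle at about (490, 136). I'll cage the handle loosely between the fingers.

```bash
cat >> h.py <<'E'
from scipy.spatial.transform import Rotation as R
PIV=np.array([621.3,44.5]); YAW=-0.111
def hand(th):
    a=np.pi-0.5+YAW+th; return PIV+160*np.array([np.cos(a),np.sin(a)]), a
def plan(xyz,yyaw=None):
    s=sense(); w,x,y,z=s['ee_rot']; r=R.from_quat([x,y,z,w]); M=r.as_matrix()
    cy=np.arctan2(M[1,1],M[0,1]); p=np.array(s['eef_pos'])
    t=0 if yyaw is None else (yyaw-cy+np.pi/2)%np.pi-np.pi/2
    print('t',round(s['time_s'],2),'pos',p.round(1),'yyaw',round(cy,3),'tilt',M[:2,2].round(4),'F',np.round(s['force'],1),
     '\n shift units',(M.T@(np.array(xyz)-p)/25).round(2),'turn units z',round(-np.degrees(t)/8,2),'grip',round(s['grip_width']*85.4,1))
    d=p[:2]-PIV; print(' th of tcp',round((np.arctan2(d[1],d[0])-(np.pi-0.5+YAW))%(2*np.pi),4),'rad',np.hypot(*d).round(1),'Ftan',round(float(np.dot(s['force'][:2],[M[0,1],M[1,1]])),2))
E
python3 -m crank '[[[0,0,0,0,0,0.77,85],[0,0,0,0,0,0.76,85],[0,0,0,0,0,0.76,85],[-1,-0.21,0,0,0,0,85],[-1,-0.21,0,0,0,0,85],[-1,-0.21,0,0,0,0,85],[-1,-0.21,0,0,0,0,85],[-1,-0.21,0,0,0,0,85]]]' 20
python3 -m crank '[[[-1,-0.21,0,0,0,0,40],[-1,-0.21,0,0,0,0,40],[-1,-0.21,0,0,0,0,40],[-1,-0.21,0,0,0,0,40],[-1,-0.21,0,0,0,0,40],[-1,-0.21,0,0,0,0,40],[-1,-0.21,0,0,0,0,40],[-1,-0.21,0,0,0,0,40]]]'
python3 - <<'E'
from h import *
p,a=hand(0); plan([*p,231],a+np.pi/2); print(p)
print('handle',at('top',226.25,240,100),'tub',at('top',553/1.5,335/1.5,95))
E
```

```text
time_s: 0.95
eef_pos: [238.8, 408.7, 231.1]
ee_rot: [-0.0, 0.301, 0.954, -0.0]
force: [-0.1, -0.2, -0.2]
grip_width: 0.997
grip_force: 0.0
time_s: 1.75
eef_pos: [378.5, 259.5, 231.2]
ee_rot: [-0.0, 0.301, 0.954, -0.0]
force: [0.2, 0.7, 0.1]
grip_width: 0.47
grip_force: 0.0
t 1.75 pos [378.5 259.5 231.2] yyaw 0.959 tilt [-0.0003 -0.0001] F [0.2 0.7 0.1] 
 shift units [-6.49 -1.47  0.01] turn units z -0.0 grip 40.2
 th of tcp 6.1696 rad 324.3 Ftan 0.67
[490.24804149 136.28989145]
handle [489.51373892 136.72579559 100.        ] tub [ 521.73215926 -195.95285223   95.        ]
```

```bash
python3 -m crank '[[[-1,-0.23,0,0,0,0,40],[-1,-0.23,0,0,0,0,40],[-1,-0.23,0,0,0,0,40],[-1,-0.22,0,0,0,0,40],[-1,-0.22,0,0,0,0,40],[-1,-0.22,0,0,0,0,40],[-0.3,-0.07,0,0,0,0,40],[0,0,0,0,0,0,40]]]'
python3 - <<'E'
from h import *
p,a=hand(0); plan([*p,62],a+np.pi/2)
shot('scene','s1.png',(150,90,350,240),4)
E
```

```text
time_s: 2.55
eef_pos: [486.6, 140.4, 230.9]
ee_rot: [-0.0, 0.302, 0.953, -0.0]
force: [-0.5, -0.1, -0.5]
grip_width: 0.475
grip_force: 0.0
t 2.55 pos [486.6 140.4 230.9] yyaw 0.958 tilt [-0.0008  0.    ] F [-0.5 -0.1 -0.5] 
 shift units [-0.22 -0.05  6.76] turn units z -0.01 grip 40.5
 th of tcp 6.2753 rad 165.3 Ftan -0.38
```

View pics/s1.png

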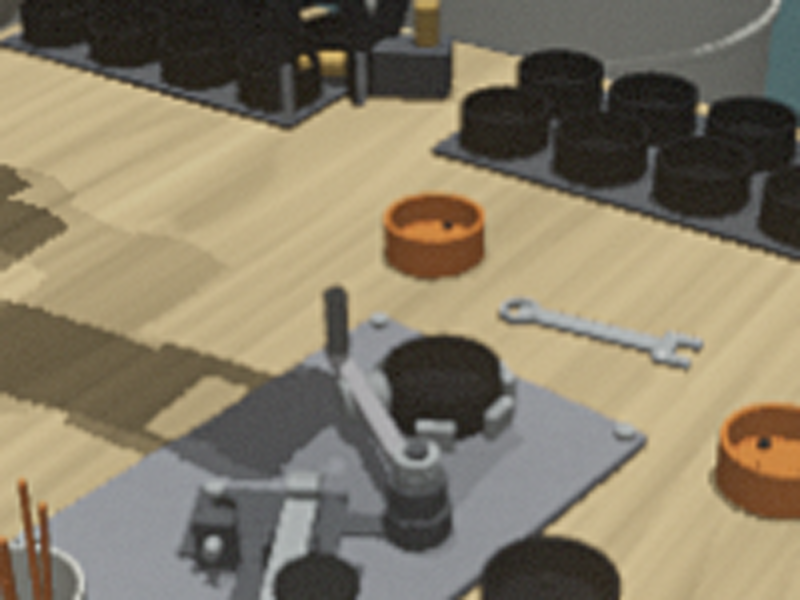

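The handle (335,295 in the crop) stands free below the gripper. I'll check how well the two cameras agree before descending.

```bash
python3 - <<'E'
from h import *
print(proj('scene',[490.2,136.3,100]),proj('scene',[490.2,136.3,52]),'seen 233.75,163.5; pivot',at('scene',255,202.7,56),'bolts',at('scene',150+380/4,90+320/4,14),at('scene',150+625/4,90+431/4,14))
print('pad',at('scene',229.3,235.3,50),'handle',at('scene',233.75,163.5,100))
print('tcp proj',proj('scene',sense()['eef_pos']),proj('top',sense()['eef_pos']))
E
```

```text
[231.97051002 162.34224087] [232.75417157 177.10327717] seen 233.75,163.5; pivot [611.23800011  67.49144767  56.        ] bolts [462.34450601 233.49099806  14.        ] [684.87021538 208.48793325  14.        ]
pad [626.7551504  -61.79980427  50.        ] handle [497.86187387 134.0592065  100.        ]
tcp proj [229.50977015 117.06396697] [216.93767751 239.69952473]
```

```bash
python3 -m crank '[[[-0.26,-0.03,0.4,0,0,0,40],[0,0,1,0,0,0,40],[0,0,1,0,0,0,40],[0,0,1,0,0,0,40],[0,0,1,0,0,0,40],[0,0,1,0,0,0,40],[0,0,1,0,0,0,40],[0,0,0.36,0,0,0,40]]]'
python3 - <<'E'
from h import *
p,a=hand(0); plan([*p,62],a+np.pi/2)
shot('top','t2.png',(180,150,345,280),4.8)
E
```

```text
time_s: 3.4
eef_pos: [489.7, 136.9, 59.8]
ee_rot: [-0.002, 0.301, 0.954, -0.001]
force: [-0.7, 0.2, 0.2]
grip_width: 0.468
grip_force: 0.0
t 3.4 pos [489.7 136.9  59.8] yyaw 0.96 tilt [-0.0042 -0.0001] F [-0.7  0.2  0.2] 
 shift units [-0.03 -0.01 -0.09] turn units z 0.0 grip 40.0
 th of tcp 6.2819 rad 160.8 Ftan -0.29
```

View pics/t2.png

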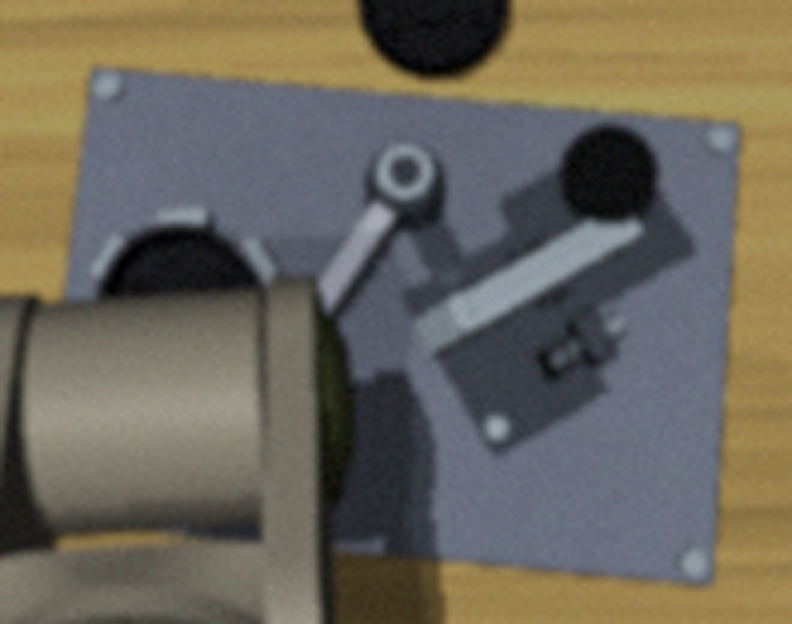

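The gripper hides the handle, but it reached depth with no contact force. Starting the swing along the arc.

```bash
python3 -m crank '[[[0,0,-0.08,0,0,0,30],[-0.006,-0.2,0,0,0,-0.22,30],[-0.012,-0.384,0,0,0,-0.43,30],[-0.012,-0.384,0,0,0,-0.43,30],[-0.012,-0.384,0,0,0,-0.43,30],[-0.012,-0.384,0,0,0,-0.43,30],[-0.012,-0.384,0,0,0,-0.43,30],[0,0,0,0,0,0,30]]]'
python3 - <<'E'
from h import *
p,a=hand(.6); plan([*p,62],a+np.pi/2)
m=at('top',293.5,225.4,36); d=m[:2]-PIV; print('buffer tip',m,'r',np.hypot(*d),'catch est',(np.arctan2(d[1],d[0])-(np.pi-.5+YAW))%6.2832-16/120-.015)
E
```

```text
time_s: 4.25
eef_pos: [469.4, 88.8, 65.8]
ee_rot: [0.001, 0.14, 0.99, 0.001]
force: [-0.4, 4.8, 2.1]
grip_width: 0.354
grip_force: 2.4
t 4.25 pos [469.4  88.8  65.8] yyaw 1.29 tilt [0.0027 0.0007] F [-0.4  4.8  2.1] 
 shift units [-0.16 -1.72  0.15] turn units z -1.93 grip 30.2
 th of tcp 0.3273 rad 158.2 Ftan 4.55
buffer tip [524.50208063 -25.6563388   36.        ] r 119.54810357299597 catch est 1.089839527687862
```

```bash
python3 -m crank '[[[-0.006,-0.2,0.05,0,0,-0.22,30],[-0.012,-0.384,0.05,0,0,-0.43,30],[-0.012,-0.384,0,0,0,-0.43,30],[-0.012,-0.384,0,0,0,-0.43,30],[-0.012,-0.384,0,0,0,-0.43,30],[-0.012,-0.384,0,0,0,-0.43,30],[-0.012,-0.384,0,0,0,-0.43,30],[0,0,0,0,0,0,30]]]'
python3 - <<'E'
from h import *
p,a=hand(.85); plan([*p,62],a+np.pi/2)
E
```

```text
time_s: 5.05
eef_pos: [464.6, 26.9, 63.0]
ee_rot: [0.001, -0.054, 0.999, 0.0]
force: [0.7, 7.5, 3.5]
grip_width: 0.354
grip_force: 3.2
t 5.05 pos [464.6  26.9  63. ] yyaw 1.679 tilt [0.0027 0.0005] F [0.7 7.5 3.5] 
 shift units [ 0.04 -0.81  0.04] turn units z -0.93 grip 30.2
 th of tcp 0.7229 rad 157.7 Ftan 7.4
```

```bash
python3 -m crank '[[[0.01,-0.12,0,0,0,-0.15,30],[0.01,-0.12,0,0,0,-0.15,30],[0.01,-0.12,0,0,0,-0.15,30],[0,-0.12,0,0,0,-0.15,30],[0,-0.12,0,0,0,-0.15,30],[0,-0.12,0,0,0,-0.15,30],[0,0,0,0,0,0,30],[0,0,0,0,0,0,30]]]'
python3 - <<'E'
from h import *
p,a=hand(.85); plan([*p,62],a+np.pi/2)
E
python3 -m crank '[[[0,-0.02,0,0,0,-0.02,30],[0,-0.02,0,0,0,-0.02,30],[0,-0.02,0,0,0,-0.02,30],[0,-0.02,0,0,0,-0.02,30],[0,-0.02,0,0,0,-0.02,30],[0,-0.02,0,0,0,-0.02,30],[0,0,0,0,0,0,30],[0,0,0,0,0,0,30]]]' | grep -E 'pos|force'
python3 -m crank '[[[0,-0.02,0,0,0,-0.02,30],[0,-0.02,0,0,0,-0.02,30],[0,-0.02,0,0,0,-0.02,30],[0,-0.02,0,0,0,-0.02,30],[0,-0.02,0,0,0,-0.02,30],[0,-0.02,0,0,0,-0.02,30],[0,0,0,0,0,0,30],[0,0,0,0,0,0,30]]]'| grep -E 'pos|force'
python3 - <<'E'
from h import *
p,a=hand(.9); plan([*p,62],a+np.pi/2)
E
```

```text
time_s: 5.85
eef_pos: [466.8, 10.0, 62.9]
ee_rot: [0.001, -0.116, 0.993, 0.0]
force: [3.0, 7.1, 1.3]
grip_width: 0.354
grip_force: 3.3
t 5.85 pos [466.8  10.   62.9] yyaw 1.804 tilt [0.0028 0.0008] F [3.  7.1 1.3] 
 shift units [ 0.07 -0.12  0.03] turn units z -0.04 grip 30.2
 th of tcp 0.8309 rad 158.3 Ftan 6.19
eef_pos: [467.4, 7.3, 62.8]
force: [1.8, 8.8, 2.8]
grip_force: 4.0
eef_pos: [468.1, 4.5, 62.8]
force: [1.5, 9.4, 2.3]
grip_force: 4.2
t 7.45 pos [468.1   4.5  62.8] yyaw 1.837 tilt [0.0023 0.0013] F [1.5 9.4 2.3] 
 shift units [ 0.07 -0.21  0.03] turn units z -0.16 grip 30.0
 th of tcp 0.8663 rad 158.3 Ftan 8.68
```

```bash
cat > st.py <<'E'
from h import *
p,a=hand(1); plan([*p,62],a+np.pi/2); print(' grip',sense()['grip_force'])
E
python3 -m crank '[[[0.01,-0.02,0,0,0,-0.03,30],[0.01,-0.02,0,0,0,-0.03,30],[0,-0.02,0,0,0,-0.03,30],[0,-0.02,0,0,0,-0.03,30],[0,-0.02,0,0,0,-0.03,30],[0,-0.02,0,0,0,-0.03,30],[0,0,0,0,0,0,30],[0,0,0,0,0,0,30]]]' | grep -E 'pos|force'
python3 st.py
```

```text
eef_pos: [468.5, 1.5, 62.8]
force: [3.2, 9.4, 1.0]
grip_force: 4.2
t 8.25 pos [468.5   1.5  62.8] yyaw 1.863 tilt [0.0026 0.0013] F [3.2 9.4 1. ] 
 shift units [ 0.02 -0.73  0.03] turn units z -0.7 grip 30.2
 th of tcp 0.8854 rad 158.7 Ftan 8.09
 grip 4.163800030946732
```

```bash
python3 -m crank '[[[0,-0.02,0,0,0,-0.03,30],[0,-0.02,0,0,0,-0.03,30],[0,-0.02,0,0,0,-0.03,30],[0,-0.02,0,0,0,-0.03,30],[0,-0.02,0,0,0,-0.03,30],[0,-0.02,0,0,0,-0.03,30],[0,0,0,0,0,0,30],[0,0,0,0,0,0,30]]]' | grep -E 'pos|force'
python3 st.py
```

```text
eef_pos: [469.4, -1.3, 62.8]
force: [2.9, 9.4, 1.4]
grip_force: 4.1
t 9.05 pos [469.4  -1.3  62.8] yyaw 1.888 tilt [0.0024 0.0013] F [2.9 9.4 1.4] 
 shift units [ 0.04 -0.61  0.03] turn units z -0.52 grip 29.8
 th of tcp 0.904 rad 158.7 Ftan 8.08
 grip 4.081340879201889
```

```bash
python3 -m crank '[[[0,-0.03,0,0,0,-0.03,30],[0,-0.03,0,0,0,-0.03,30],[0,-0.03,0,0,0,-0.03,30],[0,-0.03,0,0,0,-0.03,30],[0,-0.03,0,0,0,-0.03,30],[0,-0.02,0,0,0,-0.03,30],[0,0,0,0,0,0,30],[0,0,0,0,0,0,30]]]' | grep -E 'force'
python3 st.py
```

```text
force: [2.4, 10.1, 1.8]
grip_force: 4.3
t 9.85 pos [470.6  -5.3  62.7] yyaw 1.913 tilt [0.0021 0.0015] F [ 2.4 10.1  1.8] 
 shift units [ 0.05 -0.45  0.03] turn units z -0.34 grip 30.2
 th of tcp 0.9301 rad 158.7 Ftan 8.68
 grip 4.296560436487198
```

```bash
python3 -m crank '[[[0,-0.03,0,0,0,-0.03,30],[0,-0.03,0,0,0,-0.03,30],[0,-0.03,0,0,0,-0.03,30],[0,-0.03,0,0,0,-0.03,30],[0,-0.03,0,0,0,-0.03,30],[0,-0.02,0,0,0,-0.03,30],[0,0,0,0,0,0,30],[0,0,0,0,0,0,30]]]' | grep -E 'force'
python3 st.py
```

```text
force: [1.1, 9.8, 2.1]
grip_force: 3.9
t 10.65 pos [472.1  -9.4  62.7] yyaw 1.938 tilt [0.0019 0.0013] F [1.1 9.8 2.1] 
 shift units [ 0.05 -0.27  0.03] turn units z -0.16 grip 29.8
 th of tcp 0.9574 rad 158.7 Ftan 8.75
 grip 3.910437673330307
```

```bash
python3 -m crank '[[[0,-0.02,0,0,0,-0.03,30],[0,-0.02,0,0,0,-0.03,30],[0,-0.02,0,0,0,-0.03,30],[0,-0.02,0,0,0,-0.03,30],[0,-0.02,0,0,0,-0.03,30],[0,-0.02,0,0,0,-0.03,30],[0,0,0,0,0,0,30],[0,0,0,0,0,0,30]]]' | grep -E 'force'
python3 st.py
```

```text
force: [2.4, 9.4, 2.5]
grip_force: 3.9
t 11.45 pos [473.2 -12.2  62.7] yyaw 1.963 tilt [0.0019 0.0013] F [2.4 9.4 2.5] 
 shift units [ 0.06 -0.15  0.03] turn units z 0.02 grip 30.3
 th of tcp 0.9763 rad 158.6 Ftan 7.73
 grip 3.851354867219925
```

```bash
python3 - <<'E'
from h import *
shot('top','t3.png',(230,150,345,250),7)
E
```

```text
(no output)
```

View pics/t3.png

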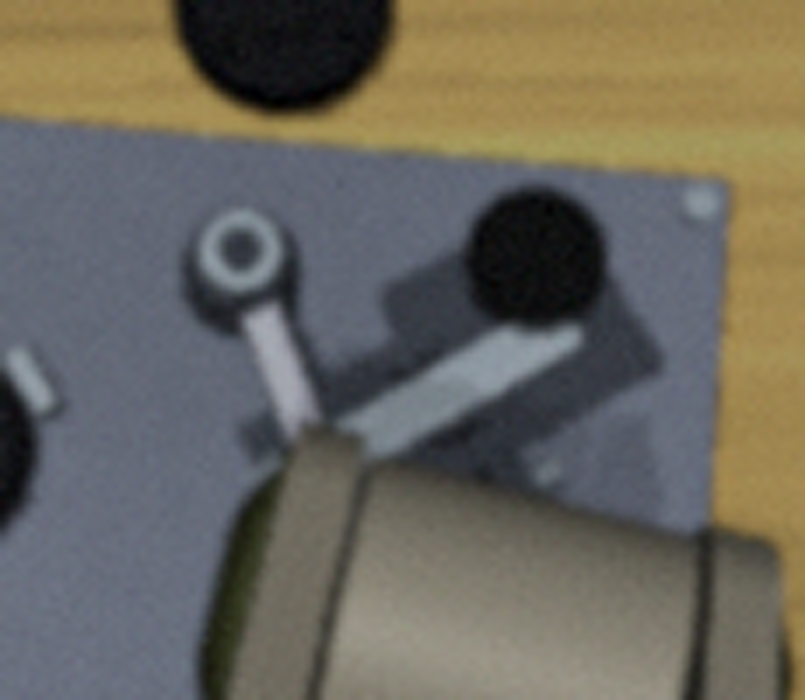

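The arm now lies over the left end of the sear bar (crop 300,420). The buffer is mostly hidden and the pad is unobstructed at (536,257). I'll continue in small steps.

```bash
python3 -m crank '[[[0,-0.03,0,0,0,-0.03,30],[0,-0.03,0,0,0,-0.03,30],[0,-0.03,0,0,0,-0.03,30],[0,-0.03,0,0,0,-0.03,30],[0,-0.03,0,0,0,-0.03,30],[0,-0.02,0,0,0,-0.03,30],[0,0,0,0,0,0,30],[0,0,0,0,0,0,30]]]' | grep -E 'force'
python3 st.py
```

```text
force: [1.3, 9.5, 3.3]
grip_force: 4.0
t 12.3 pos [474.8 -16.   62.7] yyaw 1.988 tilt [0.0016 0.0014] F [1.3 9.5 3.3] 
 shift units [0.06 0.02 0.03] turn units z 0.2 grip 29.7
 th of tcp 1.0026 rad 158.5 Ftan 8.15
 grip 4.002031087875366
```

```bash
python3 -m crank '[[[0,-0.02,0,0,0,-0.03,30],[0,-0.02,0,0,0,-0.03,30],[0,-0.02,0,0,0,-0.03,30],[0,-0.02,0,0,0,-0.03,30],[0,-0.02,0,0,0,-0.03,30],[0,-0.02,0,0,0,-0.03,30],[0,0,0,0,0,0,30],[0,0,0,0,0,0,30]]]' | grep -E 'force'
python3 st.py
```

```text
force: [1.1, 9.4, 2.7]
grip_force: 3.9
t 13.1 pos [475.9 -18.7  62.7] yyaw 2.013 tilt [0.0013 0.0014] F [1.1 9.4 2.7] 
 shift units [0.05 0.14 0.03] turn units z 0.38 grip 29.8
 th of tcp 1.0212 rad 158.5 Ftan 8.05
 grip 3.8952089846134186
```

```bash
python3 -m crank '[[[0,-0.03,0,0,0,-0.03,30],[0,-0.03,0,0,0,-0.03,30],[0,-0.03,0,0,0,-0.03,30],[0,-0.03,0,0,0,-0.03,30],[0,-0.03,0,0,0,-0.03,30],[0,-0.02,0,0,0,-0.03,30],[0,0,0,0,0,0,30],[0,0,0,0,0,0,30]]]' | grep -E 'force'
python3 st.py
```

```text
force: [0.9, 9.8, 3.2]
grip_force: 4.1
t 13.9 pos [477.6 -22.5  62.7] yyaw 2.039 tilt [0.0009 0.0015] F [0.9 9.8 3.2] 
 shift units [0.04 0.3  0.03] turn units z 0.56 grip 30.1
 th of tcp 1.0472 rad 158.5 Ftan 8.31
 grip 4.089311957359314
```

```bash
python3 -m crank '[[[0,-0.02,0,0,0,-0.03,30],[0,-0.02,0,0,0,-0.03,30],[0,-0.02,0,0,0,-0.03,30],[0,-0.02,0,0,0,-0.03,30],[0,-0.02,0,0,0,-0.03,30],[0,-0.02,0,0,0,-0.03,30],[0,0,0,0,0,0,30],[0,0,0,0,0,0,30]]]' | grep -E 'force'
python3 st.py
```

```text
force: [-0.4, 10.1, 4.0]
grip_force: 4.2
t 14.7 pos [479.  -25.1  62.7] yyaw 2.064 tilt [0.0009 0.0016] F [-0.4 10.1  4. ] 
 shift units [0.03 0.42 0.03] turn units z 0.74 grip 29.8
 th of tcp 1.066 rad 158.4 Ftan 9.11
 grip 4.159272909164429
```

```bash
python3 -m crank '[[[0,-0.02,0,0,0,-0.03,30],[0,-0.02,0,0,0,-0.03,30],[0,-0.02,0,0,0,-0.03,30],[0,-0.02,0,0,0,-0.03,30],[0,-0.02,0,0,0,-0.03,30],[0,-0.02,0,0,0,-0.03,30],[0,0,0,0,0,0,30],[0,0,0,0,0,0,30]]]' | grep -E 'force'
python3 st.py
```

```text
force: [-0.1, 8.6, 3.5]
grip_force: 3.9
t 15.5 pos [480.5 -27.8  62.7] yyaw 2.089 tilt [0.0009 0.0015] F [-0.1  8.6  3.5] 
 shift units [0.02 0.55 0.03] turn units z 0.93 grip 30.1
 th of tcp 1.0851 rad 158.3 Ftan 7.52
 grip 3.863680511713028
```

```bash
python3 -m crank '[[[0,-0.02,0,0,0,-0.03,30],[0,-0.02,0,0,0,-0.03,30],[0,-0.02,0,0,0,-0.03,30],[0,-0.02,0,0,0,-0.03,30],[0,-0.02,0,0,0,-0.03,30],[0,-0.01,0,0,0,-0.03,30],[0,0,0,0,0,0,30],[0,0,0,0,0,0,30]]]' | grep -E 'force'
python3 st.py
```

```text
force: [0.5, 8.8, 3.1]
grip_force: 3.9
t 16.3 pos [481.8 -30.1  62.6] yyaw 2.114 tilt [0.0006 0.0015] F [0.5 8.8 3.1] 
 shift units [0.   0.65 0.03] turn units z 1.11 grip 29.9
 th of tcp 1.1022 rad 158.3 Ftan 7.26
 grip 3.8658303022384644
```

```bash
python3 -m crank '[[[0,-0.02,0,0,0,-0.03,30],[0,-0.02,0,0,0,-0.03,30],[0,-0.02,0,0,0,-0.03,30],[0,-0.02,0,0,0,-0.03,30],[0,-0.01,0,0,0,-0.03,30],[0,-0.01,0,0,0,-0.03,30],[0,0,0,0,0,0,30],[0,0,0,0,0,0,30]]]' | grep -E 'force'
python3 st.py
```

```text
force: [-0.4, 8.3, 3.2]
grip_force: 3.3
t 17.1 pos [483.1 -32.4  62.6] yyaw 2.139 tilt [0.0006 0.0012] F [-0.4  8.3  3.2] 
 shift units [-0.02  0.76  0.03] turn units z 1.29 grip 30.2
 th of tcp 1.1187 rad 158.2 Ftan 7.18
 grip 3.3055349439382553
```

```bash
python3 -m crank '[[[0,-0.02,0,0,0,-0.02,30],[0,-0.02,0,0,0,-0.02,30],[0,-0.02,0,0,0,-0.02,30],[0,-0.02,0,0,0,-0.02,30],[0,0,0,0,0,0,30],[0,0,0,0,0,0,30],[0,0,0,0,0,0,30],[0,0,0,0,0,0,30]]]' | grep -E 'force'
python3 st.py
```

```text
force: [-1.0, 7.1, 2.7]
grip_force: 3.2
t 17.9 pos [484.1 -34.2  62.6] yyaw 2.151 tilt [0.0003 0.0011] F [-1.   7.1  2.7] 
 shift units [-0.03  0.84  0.02] turn units z 1.37 grip 30.1
 th of tcp 1.1315 rad 158.2 Ftan 6.51
 grip 3.15524160861969
```

```bash
python3 -m crank '[[[0,-0.02,0,0,0,-0.02,30],[0,-0.02,0,0,0,-0.02,30],[0,-0.02,0,0,0,-0.02,30],[0,-0.02,0,0,0,-0.02,30],[0,0,0,0,0,0,30],[0,0,0,0,0,0,30],[0,0,0,0,0,0,30],[0,0,0,0,0,0,30]]]' | grep -E 'force'
python3 st.py
```

```text
force: [-2.8, 9.6, 3.8]
grip_force: 4.1
t 18.7 pos [484.9 -35.6  62.6] yyaw 2.162 tilt [-0.0004  0.0016] F [-2.8  9.6  3.8] 
 shift units [-0.04  0.9   0.02] turn units z 1.45 grip 30.0
 th of tcp 1.1418 rad 158.2 Ftan 9.58
 grip 4.122952222824097
```

The force dropped (sear snapped up) and then rose (buffer touched), so the arm is past the catch. Backing off slowly to check that it holds.

```bash
python3 -m crank '[[[0,0.02,0,0,0,0,30],[0,0.02,0,0,0,0,30],[0,0.02,0,0,0,0,30],[0,0.02,0,0,0,0,30],[0,0.02,0,0,0,0,30],[0,0.02,0,0,0,0,30],[0,0.02,0,0,0,0,30],[0,0.02,0,0,0,0,30]]]' | grep -E 'force'
python3 st.py
python3 -m crank '[[[0,0.01,0,0,0,0,30],[0,0.01,0,0,0,0,30],[0,0.01,0,0,0,0,30],[0,0.01,0,0,0,0,30],[0,0.01,0,0,0,0,30],[0,0.01,0,0,0,0,30],[0,0.01,0,0,0,0,30],[0,0.01,0,0,0,0,30]]]' | grep -E 'force'
python3 st.py
```

```text
force: [0.3, 1.1, 0.4]
grip_force: 0.7
t 19.5 pos [483.  -33.7  62.1] yyaw 2.164 tilt [ 0.0005 -0.0004] F [0.3 1.1 0.4] 
 shift units [-0.07  0.8   0.01] turn units z 1.46 grip 30.2
 th of tcp 1.1252 rad 158.9 Ftan 0.78
 grip 0.7278902269899845
force: [0.7, 0.8, 0.5]
grip_force: 0.0
t 20.3 pos [481.6 -32.2  61.8] yyaw 2.164 tilt [-0. -0.] F [0.7 0.8 0.5] 
 shift units [-0.08  0.72 -0.01] turn units z 1.46 grip 30.3
 th of tcp 1.113 rad 159.3 Ftan 0.23
 grip 0.0
```

Force and grip are at zero, so the sear holds the arm. Centre, open and rise straight up.

```bash
python3 -m crank '[[[0,0.04,0,0,0,0,30],[0,0.04,0,0,0,0,30],[0,0.04,0,0,0,0,30],[0,0.04,0,0,0,0,30],[0,0,0,0,0,0,40],[0,0,0,0,0,0,40],[0,0,0,0,0,0,40],[0,0,0,0,0,0,40]]]'
python3 -m crank '[[[0,0,-0.3,0,0,0,40],[0,0,-0.6,0,0,0,40],[0,0,-1,0,0,0,40],[0,0,-1,0,0,0,40],[0,0,-1,0,0,0,40],[0,0,-1,0,0,0,40],[0,0,-0.5,0,0,0,40],[0,0,0,0,0,0,40]]]'
python3 - <<'E'
from h import *
plan([623.5,-61.5,120])
shot('scene','s2.png',(170,120,320,270),4)
E
```

```text
time_s: 21.1
eef_pos: [479.4, -28.9, 61.8]
ee_rot: [-0.0, -0.292, 0.956, 0.0]
force: [0.5, -0.5, -0.3]
grip_width: 0.466
grip_force: 0.0
time_s: 21.9
eef_pos: [480.1, -29.0, 198.8]
ee_rot: [0.002, -0.292, 0.956, -0.001]
force: [-0.0, 0.4, 0.0]
grip_width: 0.472
grip_force: 0.0
t 21.9 pos [480.1 -29.  198.8] yyaw 2.164 tilt [ 0.0038 -0.0012] F [-0.   0.4  0. ] 
 shift units [-4.02 -4.27  3.18] turn units z -0.0 grip 40.3
 th of tcp 1.0911 rad 159.2 Ftan 0.3
```

View pics/s2.png

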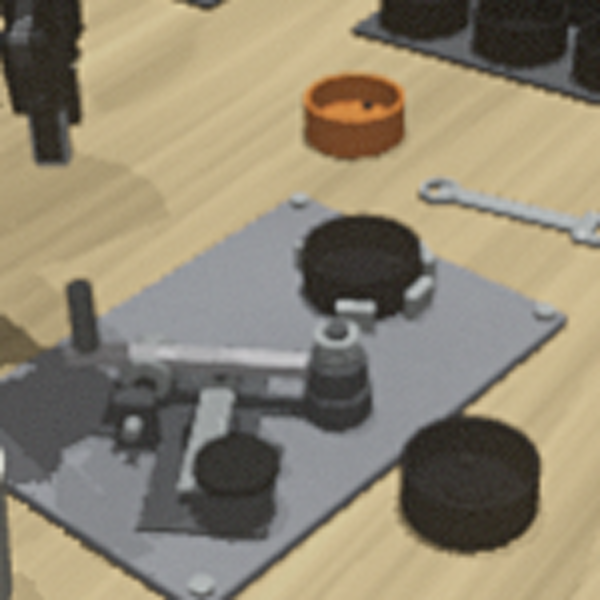

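The arm is cocked and untouched, with its handle at (80,285) in the crop. The pad centre is at (237,463), full-frame (229,236). Shut the fingers and move over the pad.

```bash
python3 -m crank '[[[-0.5,-0.5,0,0,0,0,0],[-0.7,-0.75,0,0,0,0,0],[-0.7,-0.75,0,0,0,0,0],[-0.7,-0.75,0,0,0,0,0],[-0.7,-0.75,0.4,0,0,0,0],[-0.6,-0.65,0.8,0,0,0,0],[-0.12,-0.12,0.8,0,0,0,0],[0,0,0,0,0,0,0]]]'
python3 - <<'E'
from h import *
plan([623.5,-61.5,55])
print(at('scene',170+237/4,120+463/4,50), at('top',230+536/7,150+257/7,50))
E
```

```text
time_s: 22.75
eef_pos: [621.1, -60.9, 142.5]
ee_rot: [-0.003, -0.292, 0.956, 0.002]
force: [-0.1, 0.4, -0.7]
grip_width: -0.001
grip_force: 0.0
t 22.75 pos [621.1 -60.9 142.5] yyaw 2.164 tilt [-0.0071  0.002 ] F [-0.1  0.4 -0.7] 
 shift units [-0.08 -0.1   3.5 ] turn units z -0.0 grip -0.1
 th of tcp 2.1797 rad 105.4 Ftan 0.38
[627.59310748 -63.10932614  50.        ] [619.79778759 -60.71134488  50.        ]
```

```bash
python3 -m crank '[[[-0.06,-0.06,0.6,0,0,0,0],[0,0,0.7,0,0,0,0],[0,0,0.7,0,0,0,0],[0,0,0.7,0,0,0,0],[0,0,0.5,0,0,0,0],[0,0,0.2,0,0,0,0],[0,0,0,0,0,0,0],[0,0,0,0,0,0,0]]]'
python3 -m crank '[[[0,0,0.04,0,0,0,0],[0,0,0.04,0,0,0,0],[0,0,0.04,0,0,0,0],[0,0,0.04,0,0,0,0],[0,0,0.04,0,0,0,0],[0,0,0.04,0,0,0,0],[0,0,0,0,0,0,0],[0,0,0,0,0,0,0]]]'
```

```text
time_s: 23.55
eef_pos: [624.9, -61.6, 62.6]
ee_rot: [0.001, -0.292, 0.956, -0.0]
force: [0.0, 0.3, -0.3]
grip_width: -0.001
grip_force: 0.0
time_s: 24.35
eef_pos: [624.5, -61.5, 55.8]
ee_rot: [-0.0, -0.292, 0.956, 0.0]
force: [-0.3, -0.4, -0.6]
grip_width: 0.0
grip_force: 0.0
```

```bash
python3 -m crank '[[[0,0,0.05,0,0,0,0],[0,0,0.05,0,0,0,0],[0,0,0.05,0,0,0,0],[0,0,0.05,0,0,0,0],[0,0,0.05,0,0,0,0],[0,0,0.05,0,0,0,0],[0,0,0,0,0,0,0],[0,0,0,0,0,0,0]]]' | grep -E 'pos|force'
python3 -m crank '[[[0,0,0.03,0,0,0,0],[0,0,0.03,0,0,0,0],[0,0,0.03,0,0,0,0],[0,0,0.03,0,0,0,0],[0,0,0.03,0,0,0,0],[0,0,0.03,0,0,0,0],[0,0,0,0,0,0,0],[0,0,0,0,0,0,0]]]' | grep -E 'pos|force'
```

```text
eef_pos: [624.6, -61.6, 49.1]
force: [-2.8, 0.9, 6.3]
grip_force: 3.3
eef_pos: [624.6, -61.6, 44.0]
force: [-1.2, 0.5, 3.7]
grip_force: 1.6
```

```bash
python3 - <<'E'
from h import *
shot('scene','s3.png',(170,120,320,270),4)
E
```

```text
(no output)
```

View pics/s3.png

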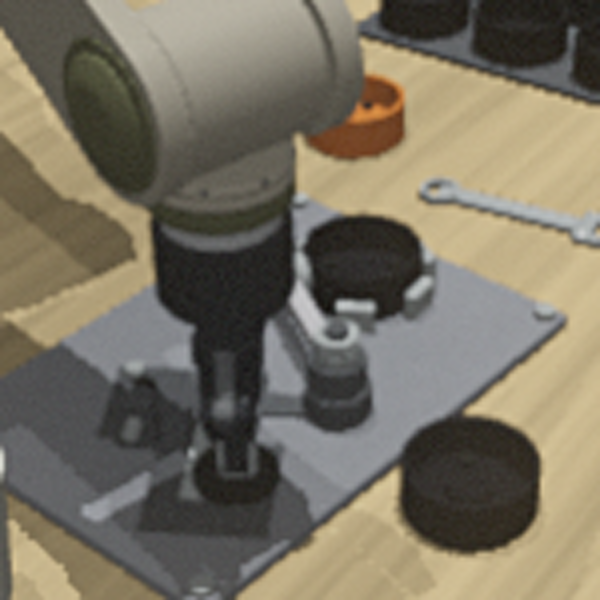

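The arm has flown back: it now points from the pivot at (335,335) towards the casting at (365,262), which still sits in its nest. Rising off the pad.

```bash
python3 -m crank '[[[0,0,-0.2,0,0,0,0],[0,0,-0.4,0,0,0,0],[0,0,-0.7,0,0,0,0],[0,0,-1,0,0,0,0],[0,0,-1,0,0,0,0],[0,0,-1,0,0,0,0],[0,0,-1,0,0,0,0],[0,0,-1,0,0,0,0]]]'
python3 -m crank '[[[0,0,-0.5,0,0,0,0],[0,0,0,0,0,0,0],[0,0,0,0,0,0,0],[0,0,0,0,0,0,0],[0,0,0,0,0,0,0],[0,0,0,0,0,0,0],[0,0,0,0,0,0,0],[0,0,0,0,0,0,0]]]'
python3 - <<'E'
from h import *
shot('scene','s4.png',(150,100,330,290),3.1)
E
```

```text
time_s: 26.8
eef_pos: [624.3, -61.5, 202.9]
ee_rot: [0.0, -0.292, 0.956, -0.0]
force: [0.9, -0.2, -0.2]
grip_width: 0.004
grip_force: 0.0
time_s: 27.6
eef_pos: [624.5, -61.5, 213.6]
ee_rot: [-0.0, -0.292, 0.956, 0.0]
force: [-0.3, -0.6, 0.4]
grip_width: 0.003
grip_force: 0.0
```

View pics/s4.png

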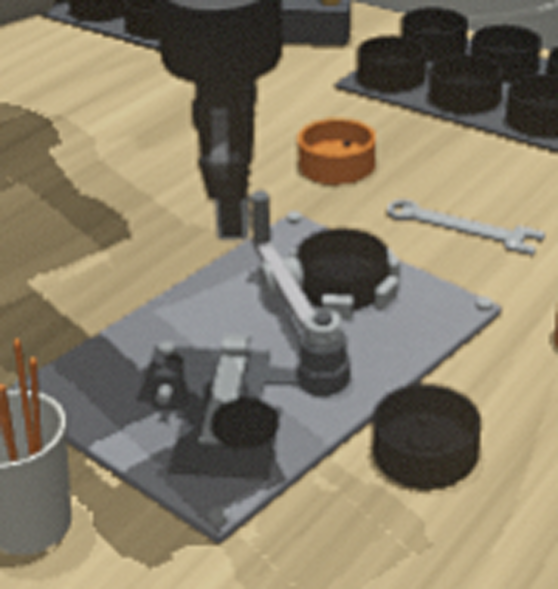

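The arm is at rest against the casting at (345,265), which is seated in its nest. The pad is up at (247,424), and the tub, spanner and spare have not moved.

```bash
python3 -c "
from rig import *
print(finish_job())"
```

```text
the job is handed in; nothing more can be done
None
```

The impact test is done and handed in: the sear caught and held the arm, one trigger press let it fly into the casting once, and the last picture shows the casting still in its nest, the pad back up and nothing around the tester moved.

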